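# Prop up the slope stand under the culture tubes

## Robot

A 6-joint arm with a two-finger parallel gripper is mounted at the origin on a cart in front of the work surface, level with it; the furniture and walls round the work are solid. World frame = base frame: x ahead of the robot, y to its left, z up, the work surface at z = 0. Lengths are in m, angles in rad, forces in N, time in s.
With the tool pointing down it reaches from about 0.425 to 0.925 m from the base axis. Payload 12.5 kg.
Tool frame: the origin (TCP) lies between the finger pads; the fingertips stand 19 mm ahead of it and the grasp point (between the pads) is the TCP; z points along the fingers, y is the line along which they close (so a half turn about z gives the same grasp; the last joint's range is limited). The gripper opens to 85 mm and grips with 20 to 120 N. Pads are 22 mm wide; open, the fingers measure 114 mm over their backs; the gripper's body (76 mm by 85 mm) begins 54 mm behind the grasp point. The pads swing forward as they close: fully open they stand 13 mm farther back than shut.
Start: joints at [-1.211, 0.491, 1.559, -0, 1.092, -0.106], TCP at [0.281, -0.558, 0.25] pointing down, gripper open.
Joint ranges: [-3.1, 3.1], [-0.84, 2.19], [0.05, 2.79], [-1.13, 4.28], [0.06, 2.93], [-2.69, 2.69]. Speed limits (rad/s): [2.22, 2.22, 2.79, 3.14, 3.14, 3.14].

## Interface

Orientations are given as [roll, pitch, yaw] about the fixed x, y, z axes, in that order (R = Rz(yaw) Ry(pitch) Rx(roll)).
In Python, from plant import arm, kin, sensors, viewer, nets gives the robot as it stands. Calls block until the motion is done:
- arm.movep(position, orientation): joint-space move of the TCP to a pose.
- arm.line_to(position, rotation=None, velocity=0.15, guard=None): straight line of the TCP; rotation=None keeps the orientation; velocity is the mean speed in m/s. With guard (N) it stops when the force on the tool has changed by that much, and returns True; else False.
- arm.movej(angles): joint-space move.
- arm.gripper_to(opening, force=None): opening from 0.0 (shut) to 1.0 (fully open); force is the grip in N (None keeps the last); returns when the fingers have stopped.
- arm.sleep(seconds).
- kin.inverse_kinematics(position, orientation): joint angles nearest the present ones, or None.
- sensors.state(): the state.
- viewer.get_image(name): name is "scene" or "side" or "wrist"; returns the picture (420x560x3 uint8, red, green, blue); there is no depth.
- viewer.camera_info(name): a dict with "fx", "fy", "cx", "cy" (pixels), "R" (3x3) and "t" (3): a world point X has camera coordinates R X + t. Camera axes: x right, y down, z forward; pixel columns grow to the right and rows downward; lengths in m; the calibration is good to about 2 mm. A picture is of the moment at which its call begins: read the wrist's pose just before it. camera_info takes no time and is no camera call; for the wrist camera it gives the pose at the moment of the call.
A pose or a line that the arm cannot do raises arm.MotionError and nothing moves.
- arm.hand_in(): hands the job in; it is judged then, once.
Trained networks look in the newest picture that a camera, given by its name, has taken for a name from the list of things; names that differ only in an ending like _2 or _b are one class to them, and where a whole thing is asked for, a point or a joint stands for the part that bears it (a point fixed in the world has none). Each returns a list of dicts, best first, with "conf" (0 to 1); they miss things now and then, are a little off and sometimes report something else, mostly with a low value. They report only what shows in the picture. A call takes as long as a camera call. They do not tell look-alikes from the thing itself.
- nets.spot_in(thing, camera): "location" ([x, y, z] in m, in world coordinates, good to about 4 mm: the middle of the surface that is visible of it).
The state is a dict: "time": time; "joints": joint angles; "qvel": joint speeds; "effort": joint torques, N m; "ee_pos": TCP position; "orientation": TCP orientation; "wrist_force": force on the tool from outside, world axes, zero at the start; "wrist_torque": the same for the moment, N m; "opening": opening from 0.0 (shut) to 1.0 (fully open); "finger_force": force on a finger pad.
Only numpy, scipy, OpenCV 4.12 (cv2) and the standard library are available. Lean on these libraries where they do the work, as an engineer would, in place of code of your own. Each camera call takes 0.05 s, during which the arm holds its last target. There are 200 camera calls.

## Task

Two folding slope stands lie flat on the worktop, one with a bundle of culture tubes on its deck and one with a petri dish. Prop up the one with the tubes: swing its hand lever all the way over towards the stand's hinged end, so that the prop leg goes past over-centre, rests on its stop and carries the sloping deck by itself, with the tubes still lying on it. Leave the dish stand down.

Things in the scene. Friction and masses are not known exactly. Their poses are not given: they have to be found in the camera images.
- tube_stand: slope stand to prop up: fixed aluminium base 230 x 124 x 8 mm, white deck 215 x 112 mm hinged at its -x end (hinge along y at x -100, z 36 mm). Origin: centre of base underside, z up. Deck top z 48 mm when down; propped up it slopes 22 degrees, far end about 130 mm high. Prop leg under the deck; its 100 mm steel hand lever swings along x outside the deck, on the -y side, at y -68 mm
- tube_stand_grip (a point): middle of the lever's grey round handle: 14 mm thick, 55 mm long, sticking out along -y (y -70 to -125 mm in the stand's frame, middle -97). As the deck rises it goes up too: in that frame from x +126, z 107 mm (folded) by x +95, z 153, x +46, z 187 and x -9, z 185 (dead centre) to x -34, z 157 (locked)
- tube_stand_prop (a joint): turn of the prop leg and lever relative to the deck, rad: 0 folded, about 0.89 dead centre, 1.3 locked on its stop; the deck rises 0.4 rad meanwhile (the foot rolls in a channel). Needs about 5 to 20 N at the handle; let go before dead centre it falls back, past it the deck's weight carries it on to the stop and holds it
- tube_bundle: bundle of white culture tubes, 82 x 208 x 38 mm, long axis its y, lying along the deck of the tube stand; origin at the centre of its underside
- dish_stand: a second slope stand of exactly the same make and frame, which carries a 93 mm petri dish; it must stay down
- dish_stand_prop (a joint): turn of the dish stand's prop leg and lever, rad, as for the tube stand; it stays at 0
Things that resemble listed ones, but are neither listed nor needed, are in the scene too. Of the things that look like the tube_bundle, the larger one is meant.

How it is judged:
By the outcome, as a careful person would: the job done as asked, in the order asked, and still so for the second after the job is handed in, with the robot touching nothing.
It also fails if it takes over 34 s, if anything falls off the work surface, if the arm or the gripper's body presses on something with over 40 N, if the wrist force passes 120 N, or if a joint passes its speed limit or range.

## Working session

There is one attempt and no reset: what is moved stays moved. The work goes in short steps, each a Python script; the robot and the scene stay as the last script left them, time stands still between calls to the robot, and variables do not carry over. Pictures are saved under pics/ and viewed, at most 10 in all, crops included, and the job is handed in when it is done.

```bash
mkdir -p pics; ls; python3 - <<'E'
from plant import arm,kin,sensors,viewer,nets
import cv2,numpy as np
a=viewer.get_image("scene");b=viewer.get_image("side")
cv2.imwrite("pics/scene.png",a[:,:,::-1]);cv2.imwrite("pics/side.png",b[:,:,::-1])
for c in("scene","side"):
    ci=viewer.camera_info(c);print(c,ci['fx'],ci['cx'],ci['cy'],(-ci['R'].T@ci['t']).round(3))
    for n in("tube_stand","tube_stand_grip","tube_bundle","dish_stand"):
        for d in nets.spot_in(n,c):
            p=np.array(d['location']);q=ci['R']@p+ci['t'];print(n,round(d['conf'],2),p.round(3),(ci['fx']*q[0]/q[2]+ci['cx']).round(),(ci['fy']*q[1]/q[2]+ci['cy']).round())
print(sensors.state()['time'])
E
```

```text
pics
scene 408.5342490058773 281.15222631360365 208.570209663849 [0.083 1.116 0.589]
tube_stand 0.64 [0.487 0.226 0.026] 288.0 246.0
tube_stand_grip 0.57 [0.618 0.119 0.083] 263.0 205.0
tube_bundle 0.89 [0.408 0.577 0.022] 251.0 338.0
tube_bundle 0.79 [0.509 0.205 0.078] 283.0 225.0
dish_stand 0.96 [ 0.512 -0.073  0.034] 317.0 202.0
side 421.07509502828015 274.37132408976294 207.119457709898 [1.152 0.106 1.244]
tube_stand 0.82 [0.562 0.154 0.046] 273.0 230.0
tube_stand_grip 0.48 [0.652 0.106 0.112] 259.0 249.0
tube_bundle 0.77 [0.42  0.571 0.021] 391.0 186.0
tube_bundle 0.56 [0.538 0.176 0.084] 280.0 217.0
dish_stand 0.69 [ 0.554 -0.107  0.045] 191.0 234.0
0.5
```

View pics/scene.png

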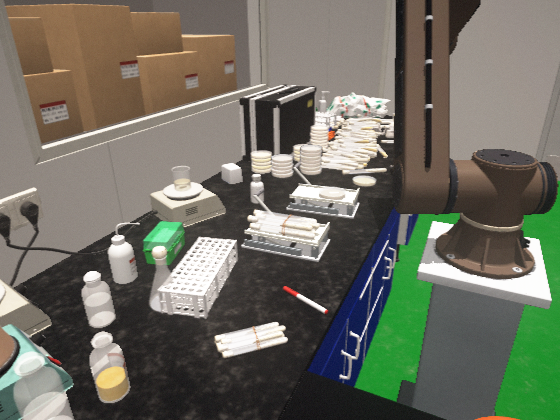

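View pics/side.png

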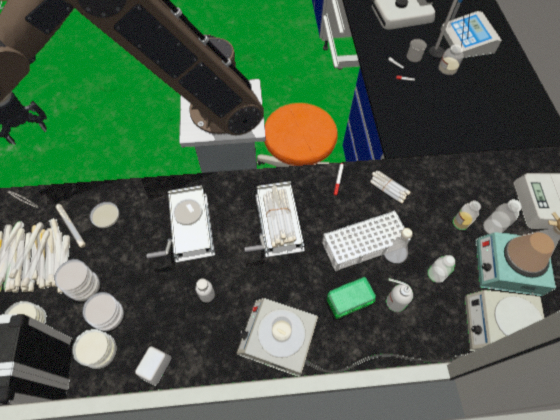

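Tube stand: side (279,218), bundle on its deck. The look-alike bundle at side (391,186) is smaller and lies on the bench. The other stand at (191,222) carries the dish. I'll confirm in a crop.

```bash
python3 - <<'E'
import cv2
b=cv2.imread("pics/side.png")[165:285,135:315]
cv2.imwrite("pics/crop.png",cv2.resize(b,None,fx=4.4,fy=4.4,interpolation=cv2.INTER_CUBIC))
E
```

```text
(no output)
```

View pics/crop.png

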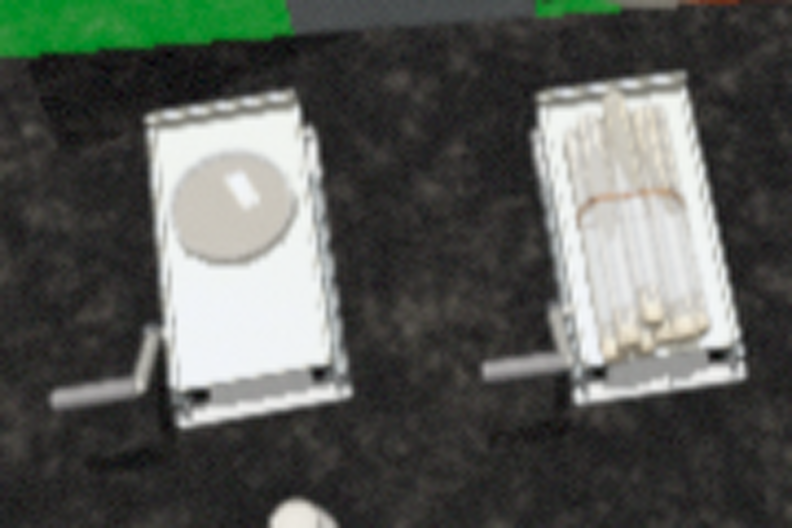

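The crop confirms it: the right stand (base far corners at crop (577,402) and (745,377)) carries the large bundle. Its lever handle runs from (485,371) to (562,364). Next I'll fit the stand pose and look from above the handle.

```bash
cat > h.py <<'E'
from plant import arm,kin,sensors,viewer,nets
import cv2,numpy as np
from scipy.optimize import least_squares
def proj(ci,P):
    q=P@ci['R'].T+ci['t'];return np.c_[ci['fx']*q[:,0]/q[:,2]+ci['cx'],ci['fy']*q[:,1]/q[:,2]+ci['cy']]
def world(s,P):
    c,n=np.cos(s[2]),np.sin(s[2]);P=np.atleast_2d(P)
    return np.c_[s[0]+c*P[:,0]-n*P[:,1],s[1]+n*P[:,0]+c*P[:,1],P[:,2]]
def fit(ci,P,uv,s0):
    r=least_squares(lambda s:(proj(ci,world(s,P))-uv).ravel(),s0);return r.x,r.fun.reshape(-1,2)
def down(yaw): return [np.pi,0,yaw]
E
python3 - <<'E'
from h import *
ci=viewer.camera_info("side")
P=np.array([[126,-125,107],[126,-70,107],[115,-62,6],[115,62,6]])/1e3
uv=np.array([[485,371],[562,364],[577,402],[745,377]])/4.4+[135,165]-.5
s,e=fit(ci,P,uv,[.52,.18,0]);print(s.round(4),e.round(1))
g=world(s,[.126,-.1,.107])[0];print(g)
for y in(np.pi/2,-np.pi/2):
    q=[kin.inverse_kinematics(list(world(s,[x,-.1,z])[0]),down(y+s[2])) for x,z in((.126,.22),(.126,.107),(.046,.187),(-.034,.157))]
    print([None if v is None else np.round(v,2) for v in q])
q=[v for y in(np.pi/2,-np.pi/2) if (v:=kin.inverse_kinematics([g[0],g[1],.25],down(y+s[2]))) is not None]
q=min(q,key=lambda v:abs(v[5]))
arm.movej(q)
i=viewer.get_image("wrist");ci=viewer.camera_info("wrist")
cv2.imwrite("pics/w1.png",i[:,:,::-1])
print(proj(ci,world(s,P)).round())
for d in nets.spot_in("tube_stand_grip","wrist"):print(d)
print(sensors.state()['time'],sensors.state()['orientation'])
E
```

```text
[0.5139 0.1769 0.0694] [[-0.6  0.4]
 [ 0.5 -0.7]
 [-0.1  0.2]
 [ 0.2  0.1]]
[0.64655054 0.08589197 0.107     ]
[array([ 0.03,  0.56,  1.52, -0.  ,  1.06, -0.04]), array([ 0.03,  0.69,  1.62, -0.  ,  0.84, -0.04]), array([ 0.03,  0.49,  1.76, -0.  ,  0.89, -0.04]), array([ 0.02,  0.43,  1.98, -0.  ,  0.73, -0.05])]
[None, None, None, None]
[[276. 227.]
 [276. 164.]
 [266. 139.]
 [265.   9.]]
{'location': [0.6436, 0.1152, 0.1093], 'conf': 0.81}
3.2167 [-3.14157883e+00  5.19553206e-05  1.63910621e+00]
```

View pics/w1.png

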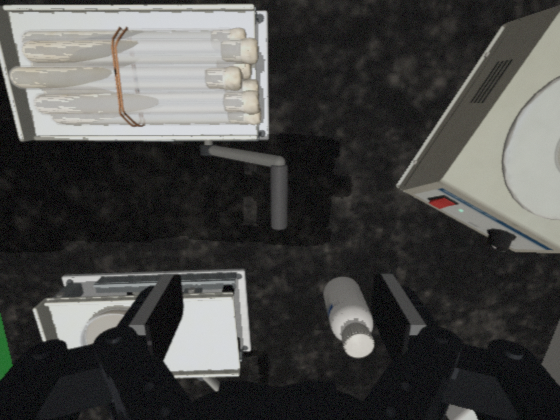

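The wrist view agrees with the fit: the handle shows at (279,163)–(279,228) against a prediction of (276,164)–(276,227). I'll refit with these points, then grip the handle and swing it along the arc.

```bash
cat >> h.py <<'E'
from scipy.interpolate import CubicSpline
A=np.array([[126,107],[95,153],[46,187],[-9,185],[-34,157]])/1e3
L=np.r_[0,np.cumsum(np.linalg.norm(np.diff(A,axis=0),axis=1))];arc=CubicSpline(L/L[-1],A)
E
python3 - <<'E'
from h import *
ci=viewer.camera_info("wrist")
P=np.array([[126,-125,107],[126,-70,107],[115,-62,6],[115,62,6]])/1e3
s,e=fit(ci,P,np.array([[279,228],[279,162],[268,138],[267,8]]),[.514,.177,.069]);print(s.round(4),e.round(1).tolist())
if abs(s[2]-.0694)>.05 or abs(s[0]-.514)>.008: raise SystemExit
np.save("s.npy",s)
g=world(s,[.126,-.1,.107])[0]
arm.gripper_to(.5,40)
print(arm.line_to(list(g+[0,0,.03]),down(np.pi/2+s[2]),velocity=.15,guard=15), arm.line_to(list(g),velocity=.08,guard=15))
arm.gripper_to(0,50)
st=sensors.state();print(st['time'],st['opening'],st['finger_force'],np.round(st['wrist_force'],1))
for t in np.linspace(0,1,11)[1:5]:
    x,z=arc(t);h=arm.line_to(list(world(s,[x,-.1,z])[0]),velocity=.07,guard=60)
    st=sensors.state();print(t.round(2),h,round(st['time'],2),np.round(st['wrist_force'],1),round(st['opening'],3),np.round(st['ee_pos'],3))
    if h:break
cv2.imwrite("pics/side2.png",viewer.get_image("side")[120:300,150:390,::-1].repeat(3,0).repeat(3,1))
E
```

```text
[0.5159 0.1777 0.071 ] [[-0.1, -1.9], [-0.1, 0.9], [0.3, 0.3], [0.0, 0.6]]
False False
5.5083 0.14803107790176787 48.632458448410034 [-5.  -0.8  3.4]
0.1 False 5.95 [ 4.7 -1.1 -3. ] 0.145 [0.639 0.086 0.125]
0.2 False 6.4 [8.1 0.5 2.5] 0.145 [0.628 0.085 0.143]
0.3 False 6.85 [9.  0.7 4.9] 0.143 [0.615 0.084 0.159]
0.4 False 7.3 [10.6  0.2  8.1] 0.142 [0.6   0.083 0.174]
```

View pics/side2.png

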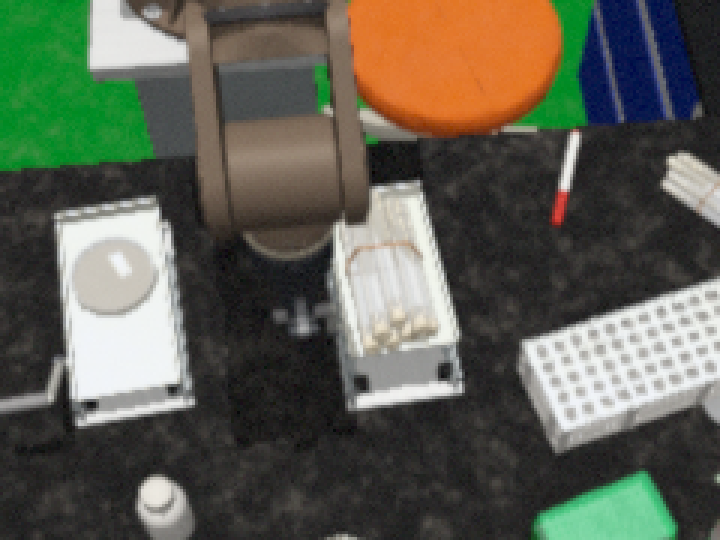

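The deck is rising (its front edge near (400,350) is clear of the base) and the tubes are still lying on it. Handle forces are small, so I'll carry on to the stop.

```bash
python3 - <<'E'
from h import *
s=np.load("s.npy")
for t in np.linspace(0,1,11)[5:]:
    x,z=arc(t);h=arm.line_to(list(world(s,[x,-.1,z])[0]),velocity=.06,guard=60)
    st=sensors.state();print(t.round(2),h,round(st['time'],2),np.round(st['wrist_force'],1),round(st['opening'],3),np.round(st['ee_pos'],3))
    if h:break
cv2.imwrite("pics/side3.png",viewer.get_image("side")[120:300,150:390,::-1].repeat(3,0).repeat(3,1))
E
```

```text
0.5 False 7.85 [13.   0.6 15.3] 0.146 [0.583 0.082 0.186]
0.6 False 8.35 [ 8.5  0.5 24.4] 0.145 [0.563 0.081 0.193]
0.7 False 8.86 [ 0.6 -2.  32.3] 0.143 [0.54  0.079 0.194]
0.8 False 9.36 [-6.2 -2.1 19.5] 0.145 [0.517 0.077 0.188]
0.9 False 9.85 [ 1.2 -1.7  0.3] 0.14 [0.501 0.076 0.175]
1.0 False 10.37 [ 2.  -1.8 -1. ] 0.139 [0.489 0.075 0.157]
```

View pics/side3.png

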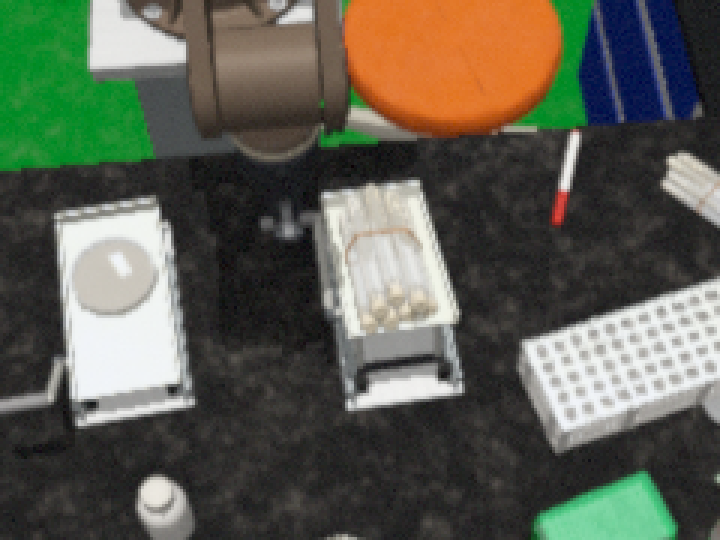

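The deck is up with its front edge at (400,325), the tubes lie on it and the dish stand is down. I'll nudge the lever gently onto its stop, release and back off straight up.

```bash
python3 - <<'E'
from h import *
s=np.load("s.npy")
d=arc(1.0)-arc(.97);d/=np.linalg.norm(d)
x,z=arc(1.0)+.008*d
print(arm.line_to(list(world(s,[x,-.1,z])[0]),velocity=.03,guard=12),np.round(sensors.state()['wrist_force'],1),np.round(sensors.state()['ee_pos'],3))
arm.gripper_to(.5);arm.sleep(.3)
p=np.array(sensors.state()['ee_pos'])
arm.line_to(list(p+[0,-.0,.13]),velocity=.12)
arm.line_to(list(p+[0.05,-.12,.14]),velocity=.2);arm.sleep(.3)
a=viewer.get_image("side");b=viewer.get_image("scene")
c=np.hstack([cv2.resize(a[140:290,160:310],(400,400)),cv2.resize(b[150:270,220:390],(400,400))])
cv2.imwrite("pics/end.png",c[:,:,::-1])
for cam in("side","scene"):print([(np.round(v['location'],3),round(v['conf'],2)) for v in nets.spot_in("tube_stand_grip",cam)])
print("expect",world(s,[-.034,-.097,.157]),proj(viewer.camera_info("side"),world(s,[[-.034,-.125,.157],[-.034,-.07,.157]])),sensors.state()['time'],sensors.state()['wrist_force'])
E
```

```text
False [ 3.9 -2.1  4. ] [0.486 0.075 0.15 ]
[(array([0.517, 0.107, 0.137]), 0.61)]
[(array([0.52 , 0.11 , 0.125]), 0.5)]
expect [[0.48884628 0.07851949 0.157     ]] [[236.84134008 194.9127268 ]
 [254.93062414 192.40682178]] 14.0667 [ 0.08832162 -0.39089088 -0.06994644]
```

View pics/end.png

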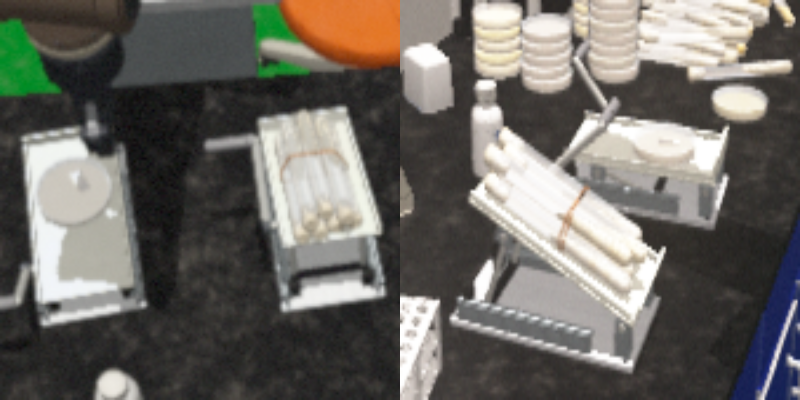

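The released handle sits at side (237,194), against (237,195) predicted for locked. The deck stays up, the tubes lie on it, the dish stand is down and the gripper is clear.

```bash
python3 -c "
from plant import arm
print(arm.hand_in())"
```

```text
the job is handed in; nothing more can be done
None
```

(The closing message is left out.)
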